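# Lock the tamping stand's rest arm with its wing nut

### The arm

A 6-joint arm with a two-finger parallel gripper is mounted at the origin on a cart in front of the work surface, level with it; the furniture and walls round the work are solid. World frame = base frame: x ahead of the robot, y to its left, z up, the work surface at z = 0. Lengths are in mm, angles in degrees, forces in N, time in s.
With the tool pointing down it reaches from about 350 to 850 mm from the base axis. Payload 8.1 kg.
Tool frame: the origin (TCP) lies at the very end of the fingers, on their centre line; the grasp point (between the pads) lies 19 mm behind it; z points along the fingers, y is the direction in which the jaws open and shut (so a half turn about z gives the same grasp; the last joint's range is limited). The gripper opens to 85 mm and grips with 20 to 120 N. Pads are 22 mm wide; open, the fingers measure 114 mm over their backs; the gripper's body (76 mm by 85 mm) begins 54 mm behind the grasp point. The pads swing forward as they close: fully open they stand 13 mm farther back than shut.
Start: joints at [62.487, 7.471, 85.268, -0, 87.261, -4.893], TCP at [230.754, 553.857, 231.292] pointing down, gripper open.
Joint ranges: [-169.43, 169.43], [-51.17, 129.36], [1.28, 143.12], [-76.62, 256.62], [0, 156.53], [-152.29, 152.29]. Speed limits (degrees/s): [136.94, 136.94, 159.86, 180, 180, 180].

### API

Orientations are given as [roll, pitch, yaw] about the fixed x, y, z axes, in that order (R = Rz(yaw) Ry(pitch) Rx(roll)).
In Python, from bench import r gives the robot as it stands.
- The arm moves only by the shell command python3 -m jog 'ROWS' [OPENING] [FORCE]. ROWS is JSON, a list of rows, each a list of 6 numbers: the shift along the tool's x, y, z normalised to -1 to 1, where 1 is 0.25 m, then the turn, a rotation vector about the tool's x, y, z normalised to -1 to 1, where 1 is pi rad. In form: [[x, y, z, ax, ay, az], ...]. A call has 1 to 10 rows; each row is the pose to reach, as a shift and turn from the pose commanded when the call began, along the tool's axes at that moment, turning the shorter way round; what a row does not reach only later rows make up. A row lasts 1/10 s, in which the tool goes at most 50 mm and 8.59 degrees, less where a joint would pass 70% of its speed; a pose out of reach is approached as far as the arm can. A call with a number of a shift or a turn outside -1 to 1 is refused whole. A call with a gripper value outside its range is refused whole. OPENING is the opening, from 0 (shut) to 1 (fully open), set as the call begins (- or left out, the last holds). The fingers move at their own pace and stop on an object; FORCE is the grip in N (left out, the last holds). Time passes only in rows, so rows that repeat a pose let the fingers close. It gives the time, the measured TCP pose, the force and the opening at its end, in the units of the state.
- r.sense(): the state, without advancing time (a new reading comes with each control period).
- r.snapshot(name): name is "scene" or "top" or "wrist"; returns a dict with "pixels" (384x512x3 uint8, red, green, blue), "intrinsics" (3x3 intrinsics, pixels), "extrinsics" (4x4, takes a point from camera to world coordinates). Camera axes: x right, y down, z forward; pixel columns grow to the right and rows downward; lengths in mm; the calibration is good to about 2 mm. A picture is of the moment at which its call begins. There is no depth.
- r.hand_in(): hands the job in, once; it reports no verdict.
The state is a dict: "time": time; "joint_pos": joint angles; "qd": joint speeds; "joint_efforts": joint torques, N m; "tool_pos": TCP position; "tcp_rot": TCP orientation; "ft_force": force on the tool from outside, world axes, zero at the start; "wrist_torque": the same for the moment, N m; "finger_gap": finger opening in mm.
Only numpy, scipy, OpenCV 4.12 (cv2) and the standard library are available. Lean on these libraries where they do the work, as an engineer would, in place of code of your own. Each camera call takes 0.05 s, during which the arm holds its last target.

### The job

The portafilter rest arm of the tamping stand has swung out of place and its brass wing nut has worked loose. With a fingertip, push the arm back until it stands against its stop pin; then, with repeated strokes of a fingertip or the shut fingers on the wings, turn the wing nut clockwise (seen from above) until it is fully home and will turn no further. Do not take the arm or the nut between the fingers, leave the other things where they stand, and finish clear of everything.

Things in the scene. Friction and masses are not known exactly. Their poses are not given: they have to be found in the camera images.
- tamping_stand: Heavy stand fixed to the counter; dark steel base, x -57 to +93, y -68 to +68 mm, its top 12 mm above the counter. Origin: on the counter, on the upright axis of the threaded stud about which the rest arm and the wing nut turn. Own +x points away from the robot (within 0.35 rad), +y to its left, z up. The fixed stud ends 105 mm above the counter.
- post (a point): Centre of the top of the stand's grey post behind the nut, 115 mm above the counter. The post is x +60 to +82, y -28 to +28 mm in the stand's frame, too near the wings for a finger to pass between, so a finger cannot circle the nut; front and both sides are free.
- stop_pin (a point): Top of the steel stop pin, 8 mm thick, 60 mm above the counter, at x=-34, y=+15.5 mm in the stand's frame.
- rest_arm (a joint): Angle of the rest arm about the stud axis, rad. 0: it points along the stand's -x (to the robot), hard against the stop pin on its left. Positive: swung counter-clockwise from above, its end to the robot's right (stand's -y); at most 0.9. Stays where left (friction 0.12 N m). Aluminium bar 22 mm wide, 44 to 58 mm above the counter, black rubber saddle at its end.
- saddle (a point): Middle of the black rubber saddle at the end of the rest arm, 94 mm from the stud axis, 60 mm above the counter. Own x runs along the arm towards the stud. The saddle is 32 mm along the arm, 36 mm wide, from 44 to 74 mm above the counter; it can be pushed on its flat side.
- wing_nut (a joint): Turn of the brass wing nut about the stud axis, rad, counted over whole turns (2 pi each), counter-clockwise from above positive. 0: fully home, a hard stop, washer on the arm. Starts between 7.5 and 11.5; cannot pass 12.6. Clockwise lowers the value and the nut sinks 0.65 mm a rad. Turns freely (friction 0.03 N m), stays where left. At value v the wings point along the stand's y axis turned by v.
- wings (a point): Centre of the wing nut, on the stud axis; own +y and -y point along its two wings, z up. 83 mm above the counter when fully home, 0.65 mm a rad higher before. Wings 7 mm thick, reaching 45 mm from the axis; outer parts (27 to 45 mm out) from 11 mm below to 15 mm above this point, inner parts 15 mm below to 5 mm above. Hub up to 28 mm across, top 1 mm below this point.
- milk_jug_a: Bystander: steel milk jug, 125x84x112 mm, origin under it.
- sugar_tin: Bystander: pale round tin with a wooden lid, 92 mm across, 120 mm high, origin under it.
- tamper: Bystander: coffee tamper with a dark wooden handle, 58 mm across, 98 mm high, origin under it.
- coffee_scale: Bystander: flat black coffee scale, 155x125x21 mm, origin under it.
- cup_sleeves: Bystander: flat stack of brown cup sleeves, 67x128x16 mm, origin under it.

How it is judged (in metres and radians):
On the way, in this order (a step that is already met when the one before it is completed fails the run):
1. the rest arm stands against its stop pin (value of joint rest_arm below 0.06 rad), for 0.2 s.
2. the wing nut is fully home (value of joint wing_nut below 0.2 rad), for 0.2 s.
At the end, for the whole second after the job is handed in: The rest arm is within 0.06 rad of its stop pin, and the wing nut, at rest, is within 0.2 rad of fully home (value of joint rest_arm below 0.06 rad and value of joint wing_nut below 0.2 rad and velocity of joint wing_nut between -0.1 and 0.1 rad/s); the robot touches nothing.
It fails at once if a wing or the hub of the nut was between the fingers (grasp point within 7 mm of the wings' middle plane, less than 10 mm above their tops) (x of the grasp point in the frame of wings between -0.007 and 0.007 m and y of the grasp point in the frame of wings between -0.045 and 0.045 m and z of the grasp point in the frame of wings between -0.03 and 0.025 m).
It fails at once if the rest arm was between the fingers (grasp point within 7 mm of its middle line, less than 9 mm above the saddle's top) ((y of the grasp point in the frame of saddle between -0.007 and 0.007 m and x of the grasp point in the frame of saddle between -0.02 and 0.016 m and z of the grasp point in the frame of saddle between -0.03 and 0.023 m) or (y of the grasp point in the frame of saddle between -0.007 and 0.007 m and x of the grasp point in the frame of saddle between 0.015 and 0.06 m and z of the grasp point in the frame of saddle between -0.03 and 0.008 m)).
It fails at once if a bystander was moved by more than 15 mm (distance of any of milk_jug_a, sugar_tin, tamper, coffee_scale, cup_sleeves from where it was at the start of the episode above 0.015 m).
It also fails if it takes over 58 s, if anything falls off the work surface, if the arm or the gripper's body presses on something with over 40 N, if the wrist force passes 120 N, or if a joint passes its speed limit or range.

## Working session

There is one attempt and no reset: what is moved stays moved. The work goes in short steps, Python scripts to look and compute and a shell command to move; the robot and the scene stay as the last step left them, time stands still between calls to the robot, and variables do not carry over. Pictures are saved under pics/ and viewed, and the job is handed in when it is done.

```bash
ls; mkdir -p pics
python3 - <<'E'
from bench import r
import cv2
print(r.sense())
for n in ["scene","top","wrist"]:
    s=r.snapshot(n); cv2.imwrite(f"pics/{n}0.png",s["pixels"][:,:,::-1]); print(n,s["intrinsics"],s["extrinsics"])
E
```

```text
pics
{'time': 0.0, 'joint_pos': array([ 6.24883434e+01,  7.51555325e+00,  8.53306058e+01, -2.90592090e-04,
        8.72617888e+01, -4.89308409e+00]), 'qd': array([ 0.03939947,  0.01559239, -0.00825767,  0.12192593, -0.01720241,
       -0.03933851]), 'joint_efforts': array([ 7.66226167e-04, -5.69404256e+01, -5.00544298e+01,  1.07824712e-04,
        1.47896254e-02,  5.45287079e-06]), 'tool_pos': array([230.47765731, 553.35915413, 230.22708468]), 'tcp_rot': array([-1.79892421e+02, -8.91840970e-03,  1.57381433e+02]), 'ft_force': array([-0.44774744,  0.34861789, -0.28957675]), 'wrist_torque': array([-0.04759194, -0.02389705,  0.00232675]), 'finger_gap': 85.03922818358747}
scene [[443.65907885   0.         247.12919151]
 [  0.         443.65907885 188.97859948]
 [  0.           0.           1.        ]] [[-9.03791271e-01 -2.66049021e-01  3.35230155e-01  1.20048401e+02]
 [-4.27961229e-01  5.67761798e-01 -7.03203901e-01  1.15284986e+03]
 [-3.24416551e-03 -7.79015057e-01 -6.26996823e-01  9.33422577e+02]
 [ 0.00000000e+00  0.00000000e+00  0.00000000e+00  1.00000000e+00]]
top [[495.93368115   0.         255.14189818]
 [  0.         495.93368115 192.9581906 ]
 [  0.           0.           1.        ]] [[-1.85764205e-02 -9.84952842e-01  1.71822045e-01  3.48669128e+02]
 [-9.99827104e-01  1.84415646e-02 -2.38116852e-03  2.27509357e+02]
 [-8.23328632e-04 -1.71836571e-01 -9.85125127e-01  1.31699698e+03]
 [ 0.00000000e+00  0.00000000e+00  0.00000000e+00  1.00000000e+00]]
wrist [[312.79644781   0.         254.10186825]
 [  0.         312.79644781 189.44965016]
 [  0.           0.           1.        ]] [[ 3.85298062e-01  8.87351670e-01  2.53283273e-01  1.65283308e+02]
 [ 9.22788275e-01 -3.69700599e-01 -1.08550755e-01  5.79843936e+02]
 [-2.68371633e-03  2.75551230e-01 -9.61282642e-01  3.74216037e+02]
 [ 0.00000000e+00  0.00000000e+00  0.00000000e+00  1.00000000e+00]]
```

View pics/scene0.png

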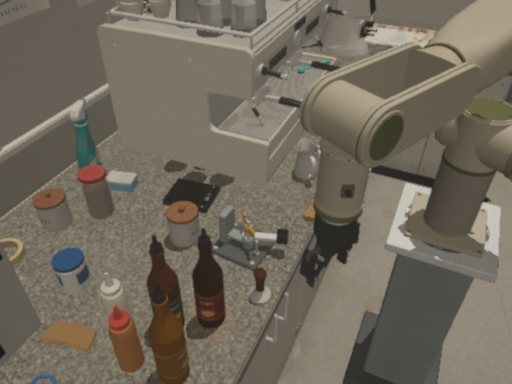

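View pics/top0.png

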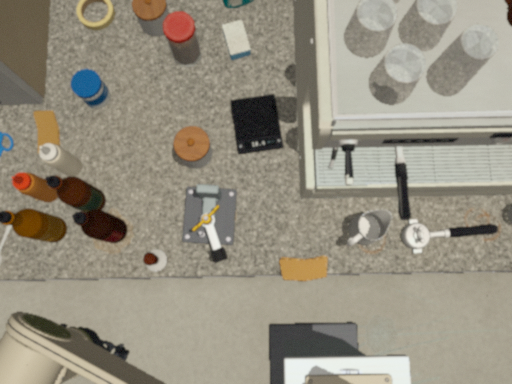

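View pics/wrist0.png

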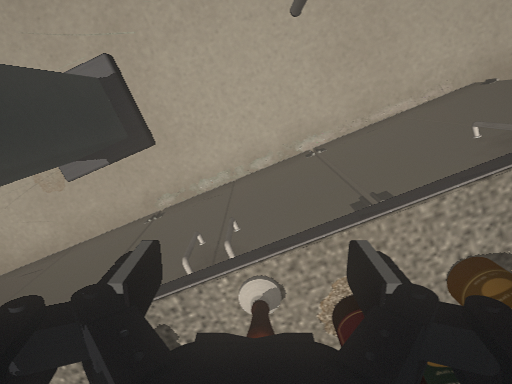

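The top view shows the stand at about (210,216), with the rest arm running from the brass wings at (207,217) to the black saddle at (218,255). I'll enlarge it next.

```bash
cat > h.py <<'E'
import numpy as np, cv2
from bench import r
def ray(s,u,v,z):
    K=np.array(s["intrinsics"]);T=np.array(s["extrinsics"])
    d=T[:3,:3]@np.linalg.inv(K)@np.array([u,v,1.]);o=T[:3,3]
    return (o+d*(z-o[2])/d[2])
def proj(s,p):
    K=np.array(s["intrinsics"]);T=np.array(s["extrinsics"])
    c=T[:3,:3].T@(np.array(p,float)-T[:3,3]);q=K@c;return q[:2]/q[2]
def crop(s,u0,u1,v0,v1,k,name):
    im=s["pixels"][v0:v1,u0:u1,::-1];cv2.imwrite("pics/"+name,cv2.resize(im,None,fx=k,fy=k,interpolation=cv2.INTER_CUBIC))
E
python3 - <<'E'
from h import *
s=r.snapshot("top");crop(s,165,255,170,270,6,"top1.png")
s=r.snapshot("scene");crop(s,200,300,190,290,6,"scene1.png")
E
```

```text
(no output)
```

View pics/top1.png

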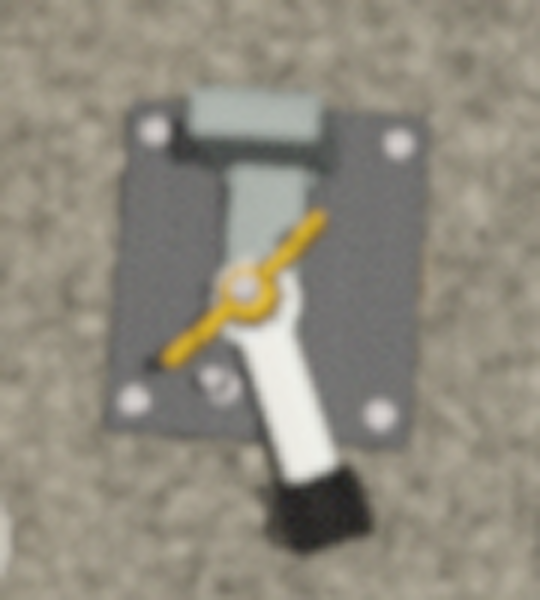

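View pics/scene1.png

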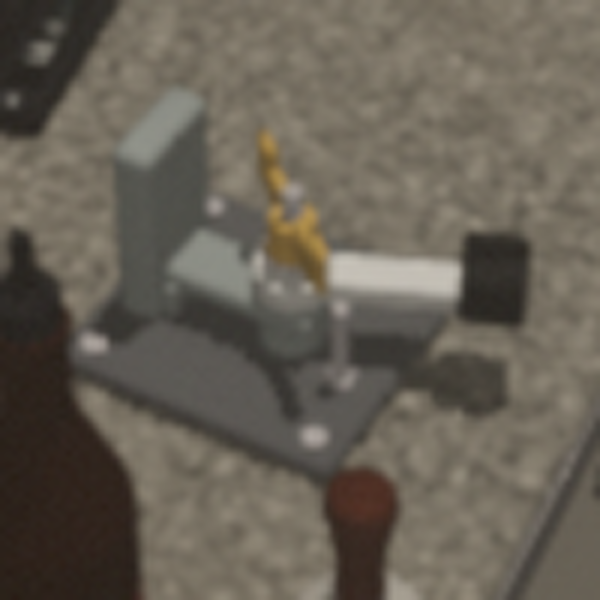

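Run:
```python
from h import *
s=r.snapshot("top")
P=lambda x,y,z:ray(s,165+(x+.5)/6-.5,170+(y+.5)/6-.5,z)
np.set_printoptions(precision=1,suppress=True)
for n,a in dict(c1=(131,99,12),c2=(430,115,12),c3=(405,452,12),c4=(107,431,12),stud=(245,287,105),postL=(190,112,115),postR=(324,115,115),saddleL=(283,487,74),saddleR=(347,463,74),sE1=(306,553,74),sE2=(372,527,74),w1=(165,363,98),w2=(323,213,98),pin=(213,380,60)).items(): print(n,P(*a))
# bystanders
for n,u,v,z in [("tin",191,142,120),("tamper",150,258,98),("tamperbase",155,261,15),("jug",375,225,112),("bottle",103,227,0)]: print(n,ray(s,u,v,z))
```

```text
c1 [598.4 408.   12. ]
c2 [588.7 274.7  12. ]
c3 [439.1 287.4  12. ]
c4 [450.7 417.7  12. ]
stud [501.3 348.  105. ]
postL [572.8 369.5 115. ]
postR [570.5 314.5 115. ]
saddleL [421.2 335.4  74. ]
saddleR [430.7 308.7  74. ]
sE1 [393.9 326.   74. ]
sE2 [404.  298.6  74. ]
w1 [471.4 381.6  98. ]
w2 [532.4 316.4  98. ]
pin [467.6 366.1  60. ]
tin [689.5 382.2 120. ]
tamper [405. 484.  98.]
tamperbase [400.9 488.3  15. ]
jug [474.1 -66.1 112. ]
bottle [493.9 631.3   0. ]
```

```bash
cat >> h.py <<'E'
O=np.array([501.3,348.1]);YAW=np.deg2rad(-4.2)
EX=np.array([np.cos(YAW),np.sin(YAW)]);EY=np.array([-np.sin(YAW),np.cos(YAW)])
def stand(p):
    d=np.array(p[:2])-O;return np.array([d@EX,d@EY,p[2]])
def world(x,y,z): return np.array([*(O+x*EX+y*EY),z])
E
python3 -m jog '[[-0.1,-0.07,0,0,0,-0.02],[-0.23,-0.16,0,0,0,-0.05],[-0.37,-0.26,0,0,0,-0.08],[-0.53,-0.38,0,0,0,-0.1035],[-0.65,-0.46,0,0,0,-0.1035],[-0.7,-0.5,0,0,0,-0.1035],[-0.7,-0.5,0,0,0,-0.1035]]' 0 20
python3 -c "
from h import *
s=r.sense();print(stand(s['tool_pos']),s['tcp_rot'],s['ft_force'],s['finger_gap'])"
```

```text
time: 1.0
tool_pos: [345.4, 369.4, 231.4]
tcp_rot: [-180.0, 0.0, 175.8]
ft_force: [-0.1, 0.7, -0.4]
finger_gap: -0.1
[-157.01999878    9.82132973  231.44455955] [-1.79990956e+02  3.20431193e-02  1.75828441e+02] [-0.06890265  0.71762848 -0.43117381] -0.10863823611220058
```

```bash
python3 -m jog '[[-0.1,-0.1,0.05,0,0,0],[-0.22,-0.23,0.15,0,0,0],[-0.32,-0.34,0.25,0,0,0],[-0.356,-0.384,0.4,0,0,0],[-0.356,-0.384,0.55,0,0,0],[-0.356,-0.384,0.65,0,0,0],[-0.356,-0.384,0.69,0,0,0],[-0.356,-0.384,0.69,0,0,0]]' 0
python3 -c "
from h import *
s=r.sense();print(stand(s['tool_pos']),s['tcp_rot'],s['ft_force'],s['finger_gap'])
p=r.snapshot('wrist');cv2.imwrite('pics/w1.png',p['pixels'][:,:,::-1])
p=r.snapshot('scene');crop(p,190,330,170,290,5,'s2.png')"
```

```text
time: 1.8
tool_pos: [425.0, 269.3, 57.4]
tcp_rot: [-179.9, -0.2, 176.1]
ft_force: [-0.1, -0.6, 0.1]
finger_gap: -0.1
[-70.36631368 -84.13733331  57.40752352] [-1.79919475e+02 -1.57495412e-01  1.76052231e+02] [-0.13383273 -0.63819129  0.10081794] -0.05012232908121816
```

View pics/w1.png

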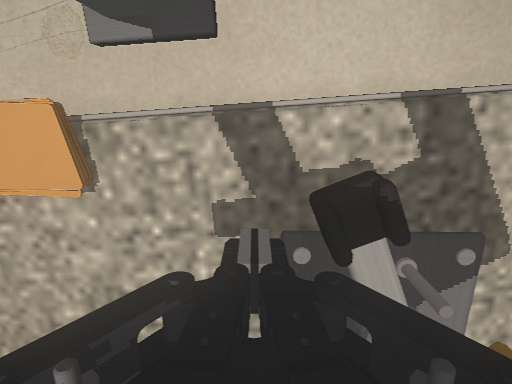

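View pics/s2.png

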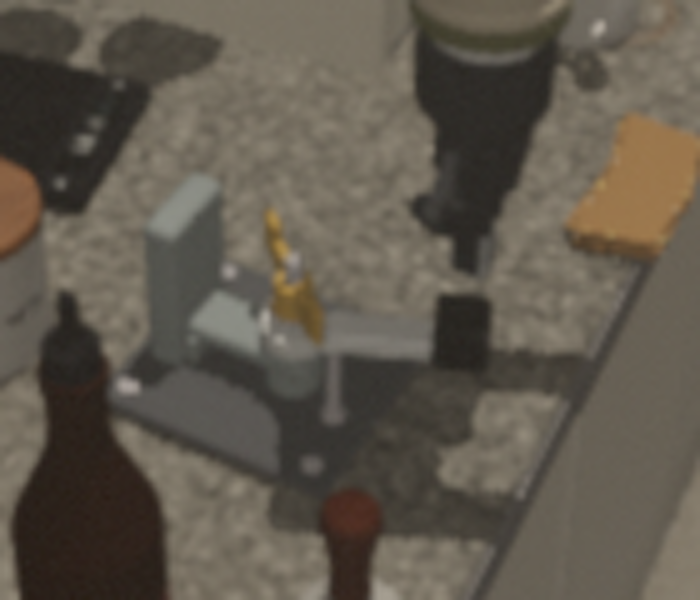

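The wrist view shows the shut fingertips at (255,245), on the right side of the saddle at (360,215) and clear of it. Next I'll push it left along an arc.

```bash
python3 -m jog '[[0.01,0.03,0,0,0,0],[0.025,0.06,0,0,0,0],[0.04,0.09,0,0,0,0],[0.055,0.12,0,0,0,0],[0.07,0.15,0,0,0,0],[0.08,0.17,0,0,0,0],[0.085,0.18,0,0,0,0],[0.09,0.19,0,0,0,0],[0.09,0.2,0,0,0,0],[0.09,0.2,0,0,0,0]]' 0
python3 -c "
from h import *
s=r.sense();print(stand(s['tool_pos']),s['tcp_rot'],s['ft_force'],s['finger_gap'])
p=r.snapshot('wrist');cv2.imwrite('pics/w2.png',p['pixels'][:,:,::-1])"
```

```text
time: 2.9
tool_pos: [407.1, 320.8, 58.6]
tcp_rot: [-180.0, -0.0, 176.0]
ft_force: [-0.6, -0.7, 0.0]
finger_gap: 0.3
[-91.9621414  -34.16122219  58.56163563] [-1.79993692e+02 -3.77451480e-02  1.76012273e+02] [-0.62276843 -0.74426547  0.03237081] 0.27918137268663773
```

View pics/w2.png

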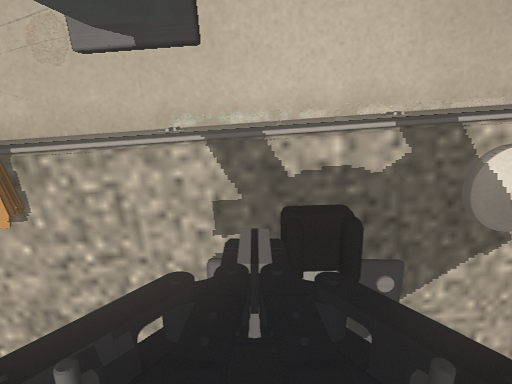

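The saddle at (320,240) is now nearly square to the fingertip. I'll creep on to the stop.

```bash
python3 -m jog '[[0,0.008,0,0,0,0],[0,0.016,0,0,0,0],[0,0.02,0,0,0,0],[0,0.02,0,0,0,0]]' 0
python3 -m jog '[[0,0.008,0,0,0,0],[0,0.012,0,0,0,0],[0,0.012,0,0,0,0]]' 0
python3 -c "
from h import *
s=r.sense();print(stand(s['tool_pos']),s['ft_force'])
p=r.snapshot('wrist');cv2.imwrite('pics/w3.png',p['pixels'][:,:,::-1])"
```

```text
time: 3.35
tool_pos: [407.4, 324.7, 58.5]
tcp_rot: [-179.9, -0.0, 176.0]
ft_force: [-1.5, -7.0, 2.4]
finger_gap: -0.0
time: 3.65
tool_pos: [407.4, 325.2, 58.4]
tcp_rot: [-179.6, -0.1, 176.0]
ft_force: [-4.3, -20.7, 11.0]
finger_gap: 0.1
[-91.97387165 -29.74478647  58.41059238] [ -4.3002068  -20.74037242  11.0047796 ]
```

View pics/w3.png

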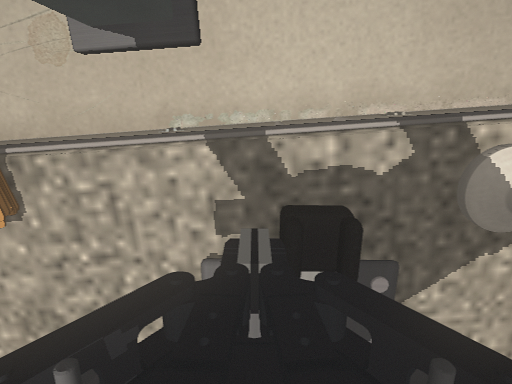

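```bash
python3 -m jog '[[0,-0.05,0,0,0,0],[0,-0.08,-0.05,0,0,0],[0,-0.08,-0.2,0,0,0],[0,-0.08,-0.35,0,0,0],[0,-0.08,-0.4,0,0,0],[0,-0.08,-0.4,0,0,0]]' 0
python3 -c "
from h import *
s=r.sense();print(stand(s['tool_pos']),s['ft_force'])
p=r.snapshot('wrist');cv2.imwrite('pics/w4.png',p['pixels'][:,:,::-1])
p=r.snapshot('scene');crop(p,190,330,170,290,5,'s4.png')
p=r.snapshot('top');crop(p,165,255,170,270,6,'t4.png')"
```

```text
time: 4.3
tool_pos: [408.3, 309.8, 161.7]
tcp_rot: [179.8, 0.3, 176.0]
ft_force: [0.8, 0.8, 0.2]
finger_gap: -0.1
[-89.9256667  -44.99706545 161.72569353] [0.80730693 0.81699141 0.16243573]
```

View pics/w4.png

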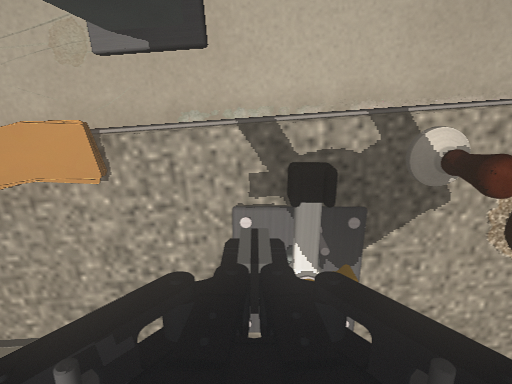

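View pics/t4.png

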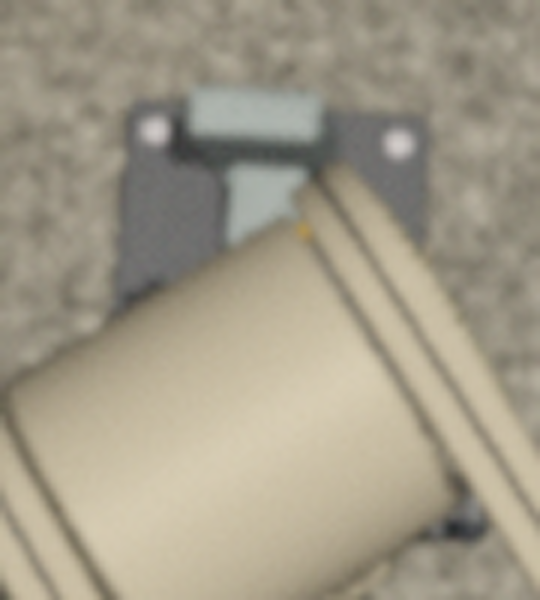

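View pics/s4.png

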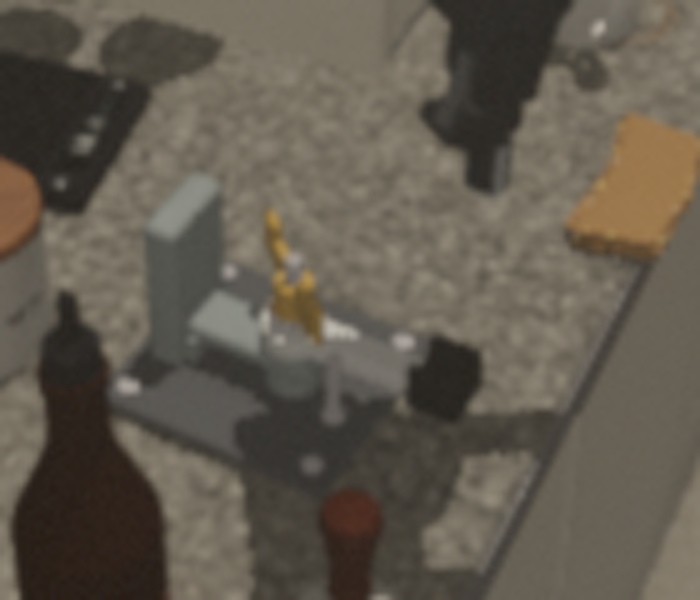

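The rest arm now lies square with the base and against the pin, and the wings haven't moved. Next I'll go to the nut, coming down in front of the left-front wing.

```bash
python3 -m jog '[[-0.06,0.05,0,0,0,0],[-0.14,0.12,0,0,0,0],[-0.192,0.164,0.02,0,0,0],[-0.192,0.164,0.12,0,0,0],[-0.192,0.164,0.22,0,0,0],[-0.192,0.164,0.29,0,0,0],[-0.192,0.164,0.304,0,0,0],[-0.192,0.164,0.304,0,0,0]]' 0
python3 -c "
from h import *
s=r.sense();print(stand(s['tool_pos']),s['ft_force'])
p=r.snapshot('wrist');cv2.imwrite('pics/w5.png',p['pixels'][:,:,::-1])
p=r.snapshot('scene');crop(p,190,330,170,290,5,'s5.png')"
```

```text
time: 5.25
tool_pos: [455.8, 345.4, 80.6]
tcp_rot: [-179.9, -0.2, 176.0]
ft_force: [0.1, -0.7, -0.5]
finger_gap: 0.1
[-45.1456314   -6.0124819   80.64148807] [ 0.07920383 -0.6674158  -0.50902189]
```

View pics/s5.png

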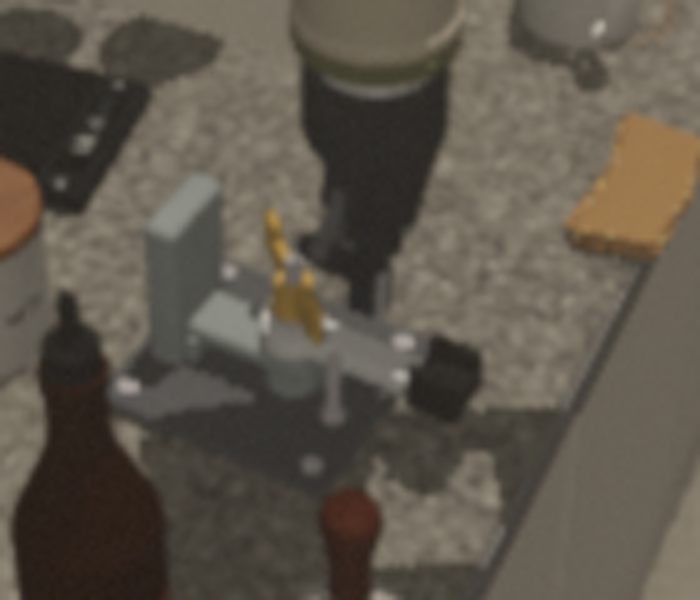

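View pics/w5.png

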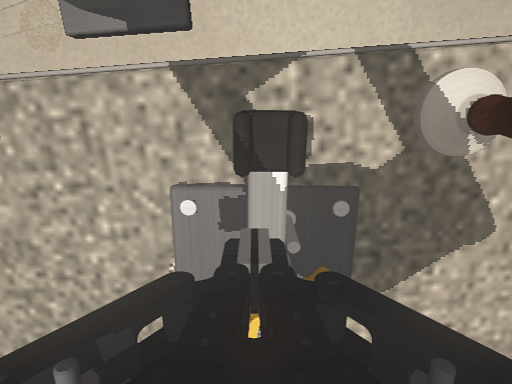

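```bash
python3 -m jog '[[-0.012,0.024,0,0,0,0],[-0.018,0.068,0,0,0,0],[-0.034,0.108,0,0,0,0],[-0.061,0.143,0,0,0,0],[-0.096,0.17,0,0,0,0],[-0.136,0.186,0,0,0,0],[-0.18,0.192,0,0,0,0],[-0.18,0.192,0,0,0,0]]' 0
python3 -c "
from h import *
s=r.sense();print(stand(s['tool_pos']),s['ft_force'])
p=r.snapshot('wrist');cv2.imwrite('pics/w6.png',p['pixels'][:,:,::-1])
p=r.snapshot('scene');crop(p,190,330,170,290,5,'s6.png')"
```

```text
time: 6.15
tool_pos: [506.9, 391.6, 83.0]
tcp_rot: [180.0, 0.1, 176.0]
ft_force: [-0.2, -0.3, -0.5]
finger_gap: 0.2
[ 2.42898627 43.76460982 83.01119008] [-0.17726382 -0.31013501 -0.46516014]
```

View pics/s6.png

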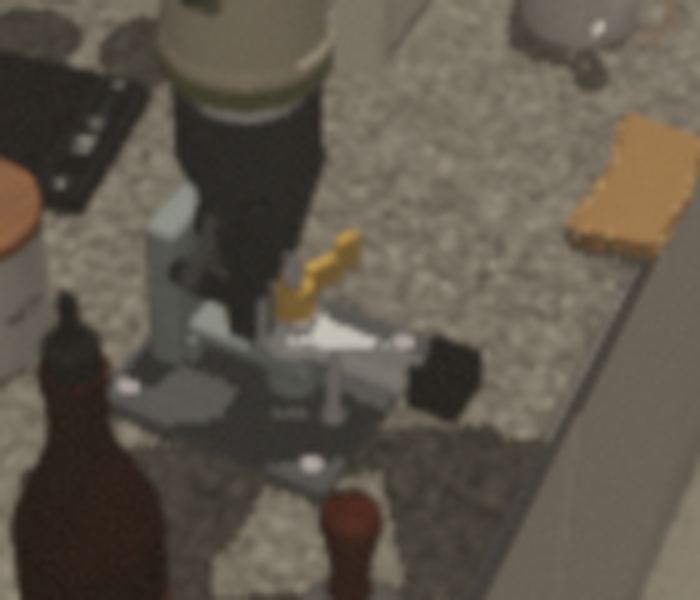

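View pics/w6.png

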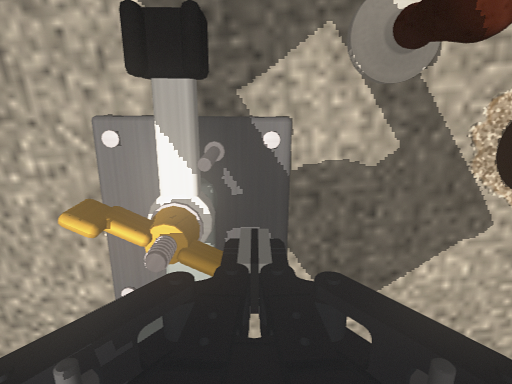

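The wrist view shows the wing turned clockwise, with its far tip at (85,217) and the pushed wing at (200,258) against the finger. I'll carry the stroke on.

```bash
python3 -m jog '[[-0.036,-0.01,0,0,0,0],[-0.076,-0.026,0,0,0,0],[-0.1,-0.044,0,0,0,0],[-0.12,-0.064,0,0,0,0],[-0.12,-0.064,0,0,0,0]]' 0
python3 -c "
from h import *
s=r.sense();print(stand(s['tool_pos']),s['ft_force'])
p=r.snapshot('wrist');cv2.imwrite('pics/w7.png',p['pixels'][:,:,::-1])"
```

```text
time: 6.75
tool_pos: [535.3, 371.9, 82.9]
tcp_rot: [-180.0, 0.0, 175.9]
ft_force: [0.2, 0.6, -0.3]
finger_gap: -0.2
[32.17024392 26.18333708 82.89506221] [ 0.23680966  0.63002658 -0.31798809]
```

View pics/w7.png

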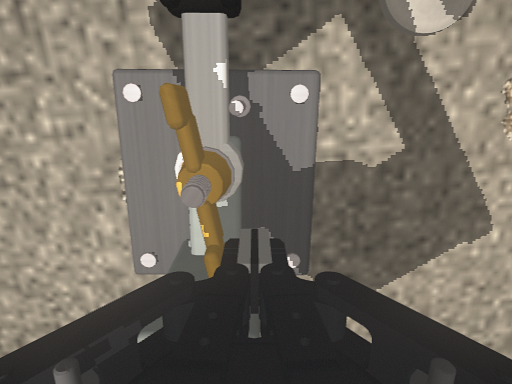

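Seen from above, the wings now run from the front tip at (172,90) to the rear tip at (212,270), about 13° off the stand's x axis. For stroke 2 I'll lift, cross over, and come down on the right side of the front wing.

```bash
python3 -m jog '[[0,0.04,0,0,0,0],[0,0.04,-0.12,0,0,0],[0.0,0.04,-0.25,0,0,0],[0.08,-0.08,-0.25,0,0,0],[0.16,-0.2,-0.25,0,0,0],[0.208,-0.272,-0.25,0,0,0],[0.208,-0.272,-0.25,0,0,0],[0.208,-0.272,-0.12,0,0,0],[0.208,-0.272,0,0,0,0],[0.208,-0.272,0,0,0,0]]' 0
python3 -c "
from h import *
s=r.sense();print(stand(s['tool_pos']),s['ft_force'])
p=r.snapshot('wrist');cv2.imwrite('pics/w8.png',p['pixels'][:,:,::-1])"
```

```text
time: 7.8
tool_pos: [474.7, 308.1, 78.3]
tcp_rot: [-179.8, -0.4, 176.0]
ft_force: [-0.1, -0.1, -0.0]
finger_gap: -0.3
[-23.56628636 -41.872717    78.31235556] [-0.06491191 -0.13841766 -0.0280385 ]
```

View pics/w8.png

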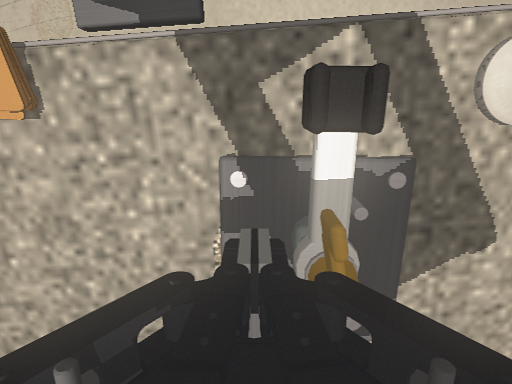

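The fingertips at (255,245) stand to the right of the front wing at (335,235), ready for stroke 2.

```bash
python3 -m jog '[[0.028,0.039,0,0,0,0],[0.058,0.072,0,0,0,0],[0.078,0.11,0,0,0,0],[0.087,0.153,0,0,0,0],[0.086,0.197,0,0,0,0],[0.072,0.239,0,0,0,0],[0.049,0.276,0,0,0,0],[0.016,0.306,0,0,0,0],[-0.022,0.326,0,0,0,0],[-0.065,0.335,0,0,0,0]]' 0
python3 -c "
from h import *
s=r.sense();print(stand(s['tool_pos']),s['ft_force'])
p=r.snapshot('wrist');cv2.imwrite('pics/w9.png',p['pixels'][:,:,::-1])"
```

```text
time: 8.85
tool_pos: [500.1, 392.1, 82.5]
tcp_rot: [-180.0, -0.0, 176.0]
ft_force: [-1.1, -0.3, 0.2]
finger_gap: 0.2
[-4.39887013 43.79800211 82.51331091] [-1.05145816 -0.34147618  0.15221586]
```

View pics/w9.png

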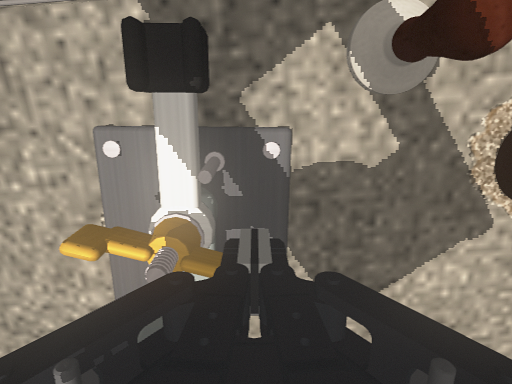

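Stroke 2 has carried the far wing round to (95,243). I'll finish the stroke.

```bash
python3 -m jog '[[-0.044,-0.004,0,0,0,0],[-0.088,-0.02,0,0,0,0],[-0.124,-0.044,0,0,0,0],[-0.144,-0.064,0,0,0,0],[-0.152,-0.076,0,0,0,0],[-0.152,-0.076,0,0,0,0]]' 0
python3 -c "
from h import *
s=r.sense();print(stand(s['tool_pos']),s['ft_force'])
p=r.snapshot('wrist');cv2.imwrite('pics/w10.png',p['pixels'][:,:,::-1])"
```

```text
time: 9.5
tool_pos: [536.7, 368.8, 82.8]
tcp_rot: [-180.0, 0.0, 176.0]
ft_force: [-0.8, 0.9, 0.0]
finger_gap: 0.0
[33.80751111 23.20476143 82.84717344] [-0.76784707  0.90527743  0.02878125]
```

View pics/w10.png

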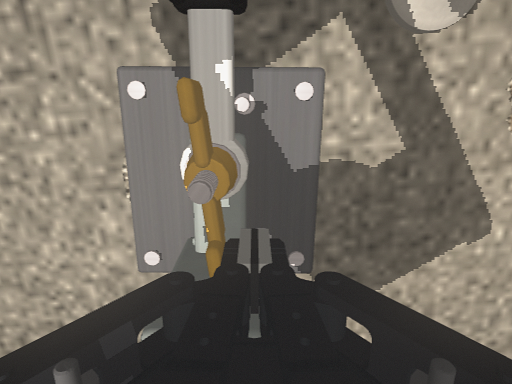

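The wings are back at about 10° to the x axis, with the front tip at (188,88), so about 4.9 rad remain. Now I'll repeat the transfer and do stroke 3.

```bash
python3 -m jog '[[0,0.04,0,0,0,0],[0,0.04,-0.12,0,0,0],[0.0,0.04,-0.25,0,0,0],[0.08,-0.08,-0.25,0,0,0],[0.16,-0.2,-0.25,0,0,0],[0.216,-0.26,-0.25,0,0,0],[0.216,-0.26,-0.25,0,0,0],[0.216,-0.26,-0.12,0,0,0],[0.216,-0.26,0.01,0,0,0],[0.216,-0.26,0.01,0,0,0]]' 0
python3 -c "
from h import *
s=r.sense();print(stand(s['tool_pos']),s['ft_force'])
p=r.snapshot('wrist');cv2.imwrite('pics/w11.png',p['pixels'][:,:,::-1])"
```

```text
time: 10.55
tool_pos: [474.8, 307.7, 75.5]
tcp_rot: [-179.8, -0.4, 176.0]
ft_force: [-1.3, 0.1, -0.5]
finger_gap: -0.2
[-23.47261923 -42.21077361  75.52255968] [-1.32045834  0.14539014 -0.49626122]
```

View pics/w11.png

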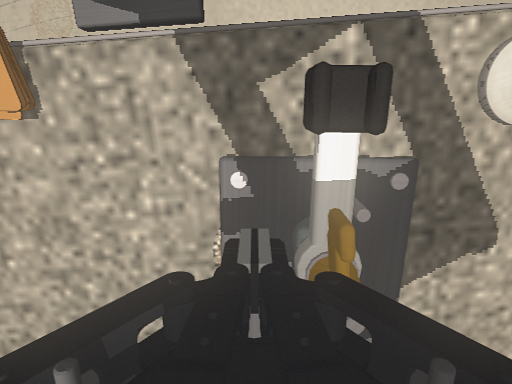

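```bash
python3 -m jog '[[0.028,0.039,0,0,0,0],[0.058,0.072,0,0,0,0],[0.078,0.11,0,0,0,0],[0.087,0.153,0,0,0,0],[0.086,0.197,0,0,0,0],[0.072,0.239,0,0,0,0],[0.049,0.276,0,0,0,0],[0.016,0.306,0,0,0,0],[-0.022,0.326,0,0,0,0],[-0.065,0.335,0,0,0,0]]' 0
python3 -m jog '[[-0.044,-0.004,0,0,0,0],[-0.088,-0.02,0,0,0,0],[-0.124,-0.044,0,0,0,0],[-0.144,-0.064,0,0,0,0],[-0.152,-0.076,0,0,0,0],[-0.152,-0.076,0,0,0,0]]' 0
python3 -c "
from h import *
s=r.sense();print(stand(s['tool_pos']),s['ft_force'])
p=r.snapshot('wrist');cv2.imwrite('pics/w12.png',p['pixels'][:,:,::-1])"
```

```text
time: 11.6
tool_pos: [500.4, 391.8, 80.0]
tcp_rot: [-180.0, -0.0, 176.0]
ft_force: [-0.3, -0.5, -0.8]
finger_gap: -0.2
time: 12.2
tool_pos: [536.9, 368.5, 80.4]
tcp_rot: [-180.0, 0.0, 176.0]
ft_force: [0.5, -0.0, 0.4]
finger_gap: 0.1
[34.00359037 22.9431658  80.36075802] [ 0.51306037 -0.0329184   0.42829352]
```

View pics/w12.png

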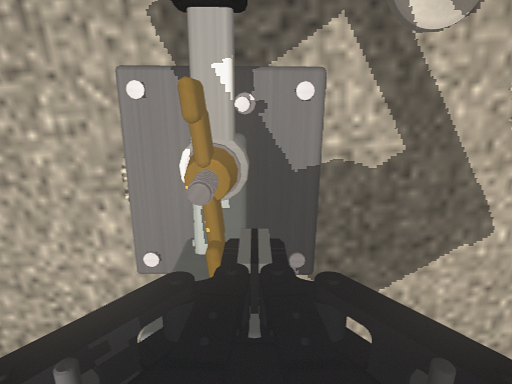

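Stroke 3 is done and the wings are at the same angle again, leaving about 1.75 rad. Now I'll transfer again for the final stroke.

```bash
python3 -m jog '[[0,0.04,0,0,0,0],[0,0.04,-0.12,0,0,0],[0.0,0.04,-0.25,0,0,0],[0.08,-0.08,-0.25,0,0,0],[0.16,-0.2,-0.25,0,0,0],[0.216,-0.26,-0.25,0,0,0],[0.216,-0.26,-0.25,0,0,0],[0.216,-0.26,-0.12,0,0,0],[0.216,-0.26,-0.005,0,0,0],[0.216,-0.26,-0.005,0,0,0]]' 0
python3 -m jog '[[0.028,0.039,0,0,0,0],[0.058,0.072,0,0,0,0],[0.078,0.11,0,0,0,0],[0.087,0.153,0,0,0,0],[0.086,0.197,0,0,0,0],[0.072,0.239,0,0,0,0],[0.049,0.276,0,0,0,0],[0.025,0.3,0,0,0,0],[0.025,0.3,0,0,0,0]]' 0
python3 -c "
from h import *
s=r.sense();print(stand(s['tool_pos']),s['ft_force'])
p=r.snapshot('wrist');cv2.imwrite('pics/w13.png',p['pixels'][:,:,::-1])"
```

```text
time: 13.25
tool_pos: [475.3, 307.7, 77.2]
tcp_rot: [-179.8, -0.4, 176.0]
ft_force: [-0.4, -0.7, -0.8]
finger_gap: 0.0
time: 14.15
tool_pos: [478.1, 384.3, 81.6]
tcp_rot: [180.0, 0.0, 176.0]
ft_force: [-1.1, 0.1, 0.0]
finger_gap: 0.1
[-25.8153802   34.4422223   81.59460567] [-1.14006331  0.11890155  0.04561959]
```

View pics/w13.png

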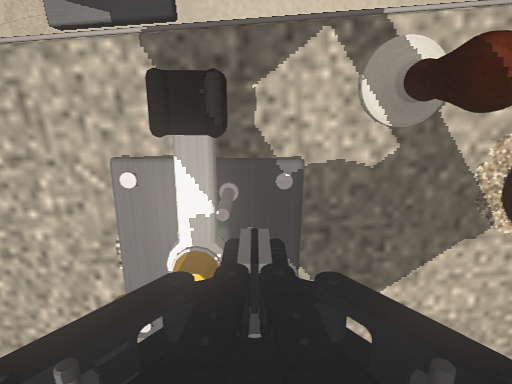

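The fingertip is at the front left, beside the hub at (195,265), and the wing is hidden behind the fingers. I'll creep on and watch the force.

```bash
python3 -m jog '[[-0.014,0.008,0,0,0,0],[-0.028,0.015,0,0,0,0],[-0.036,0.018,0,0,0,0],[-0.036,0.018,0,0,0,0]]' 0
python3 -m jog '[[-0.008,0,0,0,0,0],[-0.012,0,0,0,0,0],[-0.012,0,0,0,0,0]]' 0
python3 -c "
from h import *
s=r.sense();print(stand(s['tool_pos']),s['ft_force'])
p=r.snapshot('wrist');cv2.imwrite('pics/w14.png',p['pixels'][:,:,::-1])"
```

```text
time: 14.6
tool_pos: [486.8, 387.2, 81.6]
tcp_rot: [180.0, 0.0, 176.0]
ft_force: [0.2, 0.6, -0.4]
finger_gap: -0.1
time: 14.9
tool_pos: [489.6, 387.1, 81.6]
tcp_rot: [180.0, 0.0, 176.0]
ft_force: [0.1, -0.3, 0.9]
finger_gap: 0.3
[-14.56508038  38.05273126  81.61401946] [ 0.07176391 -0.2871383   0.94488257]
```

View pics/w14.png

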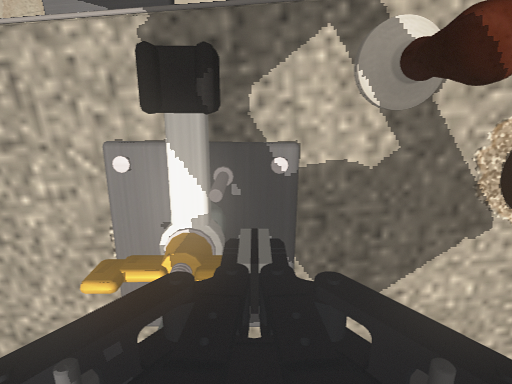

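```bash
python3 -m jog '[[-0.008,0,0,0,0,0],[-0.012,0,0,0,0,0],[-0.012,0,0,0,0,0]]' 0
python3 -m jog '[[-0.008,0,0,0,0,0],[-0.008,0,0,0,0,0]]' 0
python3 -m jog '[[-0.008,0,0,0,0,0],[-0.008,0,0,0,0,0]]' 0
python3 -c "
from h import *
s=r.sense();print(stand(s['tool_pos']),s['ft_force'])"
```

```text
time: 15.25
tool_pos: [491.1, 387.2, 81.4]
tcp_rot: [-180.0, -0.2, 176.0]
ft_force: [-7.9, 1.0, 4.5]
finger_gap: 0.2
time: 15.45
tool_pos: [492.0, 387.2, 81.2]
tcp_rot: [-180.0, -0.3, 176.0]
ft_force: [-13.4, 1.0, 5.5]
finger_gap: -0.4
time: 15.65
tool_pos: [492.9, 387.3, 81.1]
tcp_rot: [-180.0, -0.4, 176.1]
ft_force: [-18.3, 0.7, 8.0]
finger_gap: -0.3
[-11.28039307  38.49341059  81.14894445] [-18.34871623   0.70449547   7.96620484]
```

```bash
python3 -c "
from h import *
p=r.snapshot('wrist');cv2.imwrite('pics/w15.png',p['pixels'][:,:,::-1])
import numpy as np
for q in [(0,-45,98),(0,-27,98),(0,45,98),(0,-45,72),(0,0,105)]: print(q,proj(p,world(*q)))"
```

```text
(0, -45, 98) [ 75.3405178  283.28691819]
(0, -27, 98) [114.25996453 283.46460899]
(0, 45, 98) [270.01548244 284.17572709]
(0, -45, 72) [101.820294   256.55011782]
(0, 0, 105) [168.63883971 292.61317921]
```

View pics/w15.png

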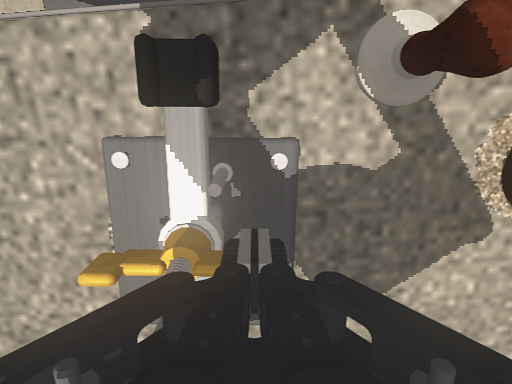

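The force builds at the hard stop, and the wings lie along the stand's y axis: the tip is seen at about (80,280) against (75,283) predicted. I'll back off, lift clear and check with the fixed cameras.

```bash
python3 -m jog '[[0.03,0,0,0,0,0],[0.08,0.02,0,0,0,0],[0.08,0.02,-0.1,0,0,0],[0.08,0.02,-0.3,0,0,0],[0.08,0.02,-0.5,0,0,0],[0.2,0.15,-0.6,0,0,0],[0.35,0.3,-0.6,0,0,0],[0.5,0.45,-0.6,0,0,0],[0.65,0.6,-0.6,0,0,0],[0.7,0.65,-0.6,0,0,0]]' 0
python3 -m jog '[[0,0.1,0,0,0,0],[0,0.2,0,0,0,0],[0,0.2,0,0,0,0]]' 0
python3 -c "
from h import *
s=r.sense();print(stand(s['tool_pos']),s['ft_force'])
p=r.snapshot('top');crop(p,165,255,170,270,6,'t16.png');cv2.imwrite('pics/t16f.png',p['pixels'][:,:,::-1])
p=r.snapshot('scene');crop(p,190,330,170,290,5,'s16.png')"
```

```text
time: 16.7
tool_pos: [329.8, 563.6, 231.7]
tcp_rot: [179.9, -0.0, 176.2]
ft_force: [1.0, -0.1, -0.9]
finger_gap: 0.1
time: 17.0
tool_pos: [335.3, 613.1, 230.5]
tcp_rot: [180.0, -0.0, 176.1]
ft_force: [-0.4, -0.6, -0.3]
finger_gap: -0.1
[-184.92489177  252.13703775  230.53616028] [-0.39642951 -0.56424604 -0.29956009]
```

View pics/t16.png

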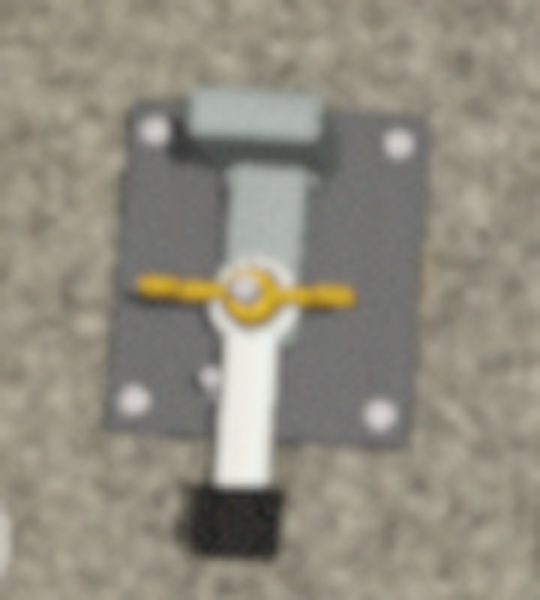

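View pics/t16f.png

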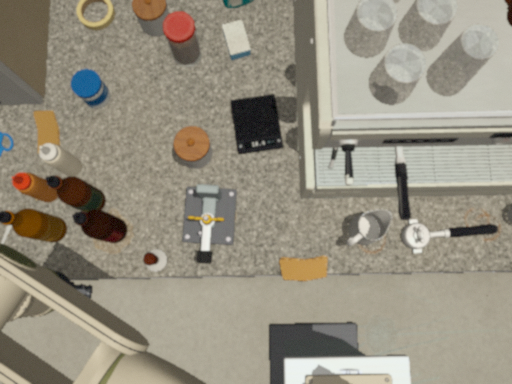

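View pics/s16.png

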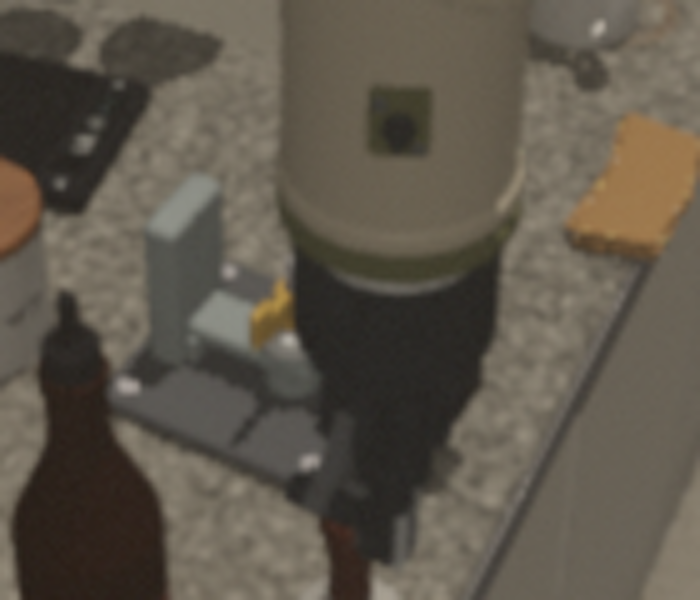

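Run:
```python
from h import *
p=r.snapshot("top");im=p["pixels"][:,:,::-1].copy();h=cv2.cvtColor(im,cv2.COLOR_BGR2HSV)
m=((h[...,0]>12)&(h[...,0]<32)&(h[...,1]>130)&(h[...,2]>80));mm=np.zeros_like(m);mm[205:230,180:230]=1;m&=mm
v,u=np.nonzero(m);W=np.array([stand(ray(p,a,b,92)) for a,b in zip(u,v)])[:,:2].astype(np.float32)
l=cv2.fitLine(W,cv2.DIST_HUBER,0,.01,.01).ravel();print("wings",len(u),l,np.degrees(np.arctan(-l[0]/l[1])))
m=(h[...,2]<60);mm[:]=0;mm[245:270,190:220]=1;m&=mm
v,u=np.nonzero(m);S=np.array([stand(ray(p,a,b,72)) for a,b in zip(u,v)])[:,:2];print("saddle",S.mean(0))
```

```text
wings 107 [ 0.00202258 -0.999998   -1.4522429   1.4037852 ] 0.1158853
saddle [-94.23403238   0.62435375]
```

```bash
python3 -c "
from h import *
print(r.sense()['qd'].round(2));print(r.hand_in())"
```

```text
[-0.73 -1.    0.59 -0.05  0.16 -0.04]
the job is handed in; nothing more can be done
None
```

The rest arm is back against its stop pin and the wing nut is fully home. I handed the job in after about 17 s of the 58 s allowed; the hand-in gives no verdict.

- **Rest arm:** I pushed the saddle on its right side with the shut fingers until the force reached about 21 N at the stop. The last top view put the saddle at about (-94, +0.6) mm in the stand's frame, against (-94, 0) expected at the pin, or under 0.01 rad off.
- **Wing nut:** It started at about 10.2 rad, and four clockwise strokes of the shut fingers brought it down. On the last one the force climbed to about 18 N, while turning it freely needs about 1 N, so it was at the hard stop. The last top view showed the wings 0.1° from the stand's y axis.
- **Which turn it stopped on:** The picture only gives the wing angle to within half a turn. That the nut is at zero rests on the stroke count and the force at the stop.
- **Other things and finish:** In the last top picture the bystanders looked unmoved, judged by eye. The gripper finished about 230 mm above the counter, clear of everything, with wrist force near zero. The joints still had about 1°/s of residual motion when I handed in.

No check failed. One rough check in the wrist view was a few pixels off, within the camera calibration error.

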